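Fit the sowing template on the plug-tray jig

ROBOT

A 6-joint arm with a two-finger parallel gripper is mounted at the origin on the work surface. World frame = base frame: x ahead of the robot, y to its left, z up, the work surface at z = 0. Lengths are in m, angles in rad, forces in N, time in s.
With the tool pointing down it reaches from about 0.3 to 0.95 m from the base axis. Payload 3.1 kg.
Tool frame: the origin (TCP) lies midway between the tips of the shut fingers; the grasp point (between the pads) lies 19 mm behind it; z points along the fingers, y is the line along which they close (so a half turn about z gives the same grasp; the last joint's range is limited). The gripper opens to 85 mm and grips with 20 to 120 N. Pads are 22 mm wide; open, the fingers measure 114 mm over their backs; the gripper's body (76 mm by 85 mm) begins 54 mm behind the grasp point. The pads swing forward as they close: fully open they stand 13 mm farther back than shut.
Start: joints at [1.126, 0.308, 1.634, -0, 1.2, -0.07], TCP at [0.229, 0.582, 0.231] pointing down, gripper open.
Joint ranges: [-3.06, 3.06], [-0.79, 1.96], [0.05, 2.63], [-1.19, 4.34], [0.05, 2.64], [-2.94, 2.94]. Speed limits (rad/s): [2.79, 2.79, 3.14, 3.14, 3.14, 3.14].

INTERFACE

Orientations are given as a rotation vector (axis times angle).
In Python, from bench import manip, imaging gives the robot as it stands.
- The arm moves only by the shell command python3 -m handwheel 'ROWS' [OPENING] [FORCE]. ROWS is JSON, a list of rows, each a list of 6 numbers: the shift along the world's x, y, z in mm, then the turn, a rotation vector about the world's x, y, z in rad. In form: [[tx, ty, tz, ax, ay, az], ...]. A call has 1 to 10 rows; each row shifts and turns the commanded pose from where the row before left it; what a row does not reach is not made up. A row lasts 1/10 s, in which the tool goes at most 50 mm and 8.59 degrees, less where a joint would pass 70% of its speed; a pose out of reach is approached as far as the arm can. A call with a gripper value outside its range is refused whole. OPENING is the finger opening in mm, from 0 to 85.4, set as the call begins (- or left out, the last holds). The fingers move at their own pace and stop on an object; FORCE is the grip in N (left out, the last holds). Time passes only in rows, so rows that do not move let the fingers close. It gives the time, the measured TCP pose, the force, the opening and the grip force at its end, in the units of the state.
- manip.observe(): the state, without advancing time (a new reading comes with each control period).
- imaging.capture(name): name is "side" or "top" or "wrist"; returns the picture (384x512x3 uint8, blue, green, red); there is no depth.
- imaging.calibration(name): a dict with "fx", "fy", "cx", "cy" (pixels), "R" (3x3) and "t" (3): a world point X has camera coordinates R X + t. Camera axes: x right, y down, z forward; pixel columns grow to the right and rows downward; lengths in m; the calibration is good to about 2 mm. The wrist camera is an equidistant fisheye: a pixel r from the principal point sees the ray r / f radians off the axis. A picture is of the moment at which its call begins: read the wrist's pose just before it. calibration takes no time and is no camera call; for the wrist camera it gives the pose at the moment of the call.
- manip.sign_off(): hands the job in; it is judged then, once.
Trained networks look in the newest picture that a camera, given by its name, has taken for a name from the list of things; names that differ only in an ending like _2 or _b are one class to them, and where a whole thing is asked for, a point or a joint stands for the part that bears it (a point fixed in the world has none). Each returns a list of dicts, best first, with "p" (0 to 1); they miss things now and then, are a little off and sometimes report something else, mostly with a low value. They report only what shows in the picture. A call takes as long as a camera call.
- imaging.recognise(target, camera): "rect" ([left, top, right, bottom] in pixels, round what is visible of it).
The state is a dict: "time": time; "joints": joint angles; "qd": joint speeds; "tau": joint torques, N m; "tcp_pos": TCP position; "eef_rot": TCP orientation; "force": force on the tool from outside, world axes, zero at the start; "ft_torque": the same for the moment, N m; "gripper_width": finger opening in m; "gripper_force": force on a finger pad.
Only numpy, scipy, OpenCV 4.12 (cv2) and the standard library are available. Lean on these libraries where they do the work, as an engineer would, in place of code of your own. Each camera call takes 0.05 s, during which the arm holds its last target. There are 200 camera calls.

TASK

Fit the aluminium sowing template on the plug-tray jig: lift it by its bridge handle, rest it lightly on the jig's two studs with its long sides along the jig's, and slide it lengthwise until both its end holes drop over the studs and it lies flush on the steel frame. The frame with the studs has been clamped somewhere along its slots, so find the studs by feel and never force the template down on them. Then let go, swing the jig's turn catch square across the template's edge, and leave the other things on the bench where they are.

Things in the scene. Friction and masses are not known exactly. Their poses are not given: they have to be found in the camera images.
- template_handle (a point): Centre of the black bridge handle over the middle of the sowing template (bare aluminium plate, 340 x 190 x 4 mm, about 0.5 kg, a grid of small sowing holes, flat on the bench at the start). The handle is a bar 14 mm wide, 14 mm high, 94 mm long across the plate; this point is 36 mm above the plate's underside. x runs along the plate's long side, y along the bar, z up.
- template_hole (a point): Underside of one of the template's two 10 mm through holes for the studs. They lie on its long centre line, 128 mm either side of its middle (this one on its +x side). The plate fits either way round.
- jig: The plug-tray jig, fixed: plywood base 384 x 270 mm, long side along x; origin at the centre of its underside, on the bench; z up. Its nest holds a black plug tray of soil, and on the nest lies a flat steel frame 314 x 200 mm with two studs, which slides in slots along the jig's x and is clamped stiffly.
- jig_seat (a point): Point over the jig's origin at the height of the steel frame's top (64 mm), where the template must lie. The 8 mm studs (tips tapered to 7 mm) stand 9 mm above it, 128 mm either side of the frame's middle, at the jig's y = 0. The frame's middle is up to 18 mm to either side of this point along the jig's x: where is not measured. Handle 36 mm above this point = home; 45 mm = on the stud tops.
- catch_pivot (a point): The vertical pivot of the jig's turn catch, at x = 0, y = -118 mm in the jig's frame; this point is at the height of the catch arm's top, 74.5 mm above the jig's underside. The flat steel arm is 50 mm long, 12 mm wide, 5 mm thick; its underside clears the template by 1.5 mm when that is home, and strikes the template's edge if that is still up on the studs.
- catch_pin (a point): Half-way up the catch's thumb pin: an upright round steel pin, 10 mm in diameter, 30 mm high, standing on the arm 36 mm from the pivot. This point is 15 mm above the arm's top.
- catch (a joint): Angle of the turn catch, rad: 0 when the arm points along the jig's +x, beside the template's long edge (open); growing counter-clockwise from above, 1.57 when it points square across the template's edge (along the jig's +y); stops at -0.7 and 1.6. A stiff pivot (about 0.06 N m): it stays where it is left.
- seed_jar: A closed amber seed jar, 56 mm across, 85 mm high, origin at its foot. A bystander.
- pot: An empty black plastic plant pot, 84 mm across, 80 mm high, origin at its foot. A bystander.
- dropper: A small white plastic bottle, 44 mm across, 100 mm high, origin at its foot. A bystander.

How it is judged:
On the way:
1. the template lies flush on the frame with both studs through its holes, the catch not yet across (z of template_handle in the frame of jig below 0.1025 m and x of template_handle in the frame of jig between -0.023 and 0.023 m and y of template_handle in the frame of jig between -0.006 and 0.006 m and angle between template_handle's own z axis and vertical below 0.02 rad and value of joint catch below 1 rad), for 0.2 s.
At the end, for the whole second after the job is handed in: The template lies at rest and flush on the jig's frame (within 2.5 mm in height, within 0.02 rad of level), both studs through its holes, its long side within 0.05 rad of the jig's, and the catch is turned across its edge to at least 1.35 rad (z of template_handle in the frame of jig between 0.097 and 0.1025 m and x of template_handle in the frame of jig between -0.023 and 0.023 m and y of template_handle in the frame of jig between -0.006 and 0.006 m and angle between template_handle's own z axis and vertical below 0.02 rad and angle between the x axis of template_handle and the x axis of jig, either way round below 0.05 rad and value of joint catch above 1.35 rad and linear speed of template below 0.01 m/s); the robot touches nothing.
It fails at once if the template is pressed or pushed on the studs with more than 30 N while it is not down on the frame (contact force between template and jig above 30 N and z of template_handle in the frame of jig above 0.1055 m).
It fails at once if the template is pressed or pushed against the jig with more than 60 N (contact force between template and jig above 60 N).
It fails at once if the seed jar is moved more than 20 mm (distance of seed_jar from where it was at the start of the episode above 0.02 m).
It fails at once if the pot is moved more than 20 mm (distance of pot from where it was at the start of the episode above 0.02 m).
It fails at once if the small bottle is moved more than 20 mm (distance of dropper from where it was at the start of the episode above 0.02 m).
It also fails if it takes over 72 s, if anything falls off the work surface, if the arm or the gripper's body presses on something with over 40 N, if the wrist force passes 120 N, or if a joint passes its speed limit or range.

## Working session

There is one attempt and no reset: what is moved stays moved. The work goes in short steps, Python scripts to look and compute and a shell command to move; the robot and the scene stay as the last step left them, time stands still between calls to the robot, and variables do not carry over. Pictures are saved under pics/ and viewed, at most 10 in all, crops included, and the job is handed in when it is done.

```bash
mkdir -p pics
cat > h.py <<'E'
import numpy as np, cv2
from bench import manip, imaging
def ray(name,u,v,c=None):
    c=c or imaging.calibration(name); R=np.array(c["R"]);t=np.array(c["t"])
    x=(u-c["cx"])/c["fx"]; y=(v-c["cy"])/c["fy"]
    if name=="wrist":
        r=np.hypot(x,y); s=np.sin(r)/r if r>1e-9 else 1
        d=np.array([x*s,y*s,np.cos(r)])
    else: d=np.array([x,y,1.])
    return -R.T@t, R.T@d
def at(name,u,v,z,c=None):
    o,d=ray(name,u,v,c); return o+d*(z-o[2])/d[2]
E
python3 - <<'E'
from h import *
s=manip.observe(); print(s["time"],s["tcp_pos"],s["eef_rot"],s["force"])
ims=[]
for n in("top","side"):
    im=imaging.capture(n); cv2.imwrite(f"pics/{n}0.png",im)
    for t in("template_handle","jig","catch_pin","seed_jar","pot","dropper","catch_pivot","template_hole"):
        r=imaging.recognise(t,n)
        print(n,t,[(np.round(q["rect"]).tolist(),round(q["p"],2)) for q in r[:3]])
        for q in r[:1]:
            a=q["rect"]; print("   ",at(n,(a[0]+a[2])/2,(a[1]+a[3])/2,0.06).round(3))
E
```

```text
0.0 [0.22845768 0.58083934 0.23001142] [-0.58513783 -3.08601974  0.00362568] [-0.82598633 -0.08426419 -1.40794082]
top template_handle [([197.0, 176.0, 267.0, 272.0], 0.72)]
    [0.53  0.181 0.06 ]
top jig [([302.0, 167.0, 398.0, 290.0], 0.64), ([195.0, 176.0, 263.0, 274.0], 0.31)]
    [ 0.523 -0.23   0.06 ]
top catch_pin []
top seed_jar [([309.0, 144.0, 330.0, 164.0], 0.81), ([134.0, 245.0, 150.0, 257.0], 0.19)]
    [ 0.785 -0.124  0.06 ]
top pot [([236.0, 147.0, 265.0, 172.0], 0.84)]
    [0.76  0.122 0.06 ]
top dropper [([132.0, 245.0, 153.0, 257.0], 0.46)]
    [0.428 0.487 0.06 ]
top catch_pivot [([302.0, 168.0, 396.0, 286.0], 0.61)]
    [ 0.527 -0.225  0.06 ]
top template_hole [([195.0, 175.0, 263.0, 275.0], 0.93)]
    [0.526 0.191 0.06 ]
side template_handle [([207.0, 215.0, 348.0, 297.0], 0.69)]
    [0.533 0.262 0.06 ]
side jig [([229.0, 114.0, 351.0, 181.0], 0.75)]
    [ 0.531 -0.211  0.06 ]
side catch_pin [([268.0, 111.0, 285.0, 124.0], 0.5)]
    [ 0.591 -0.401  0.06 ]
side seed_jar [([197.0, 147.0, 220.0, 177.0], 0.89), ([308.0, 339.0, 335.0, 376.0], 0.63)]
    [ 0.782 -0.09   0.06 ]
side pot [([183.0, 191.0, 217.0, 236.0], 0.93)]
    [0.755 0.141 0.06 ]
side dropper [([310.0, 338.0, 334.0, 376.0], 0.96)]
    [0.426 0.505 0.06 ]
side catch_pivot [([234.0, 114.0, 354.0, 186.0], 0.95)]
    [ 0.515 -0.198  0.06 ]
side template_hole [([207.0, 212.0, 346.0, 298.0], 0.89)]
    [0.536 0.259 0.06 ]
```

View pics/top0.png

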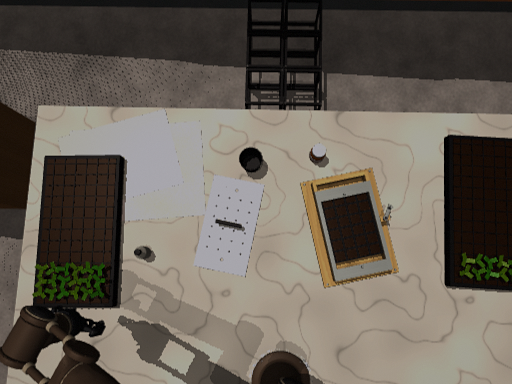

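View pics/side0.png

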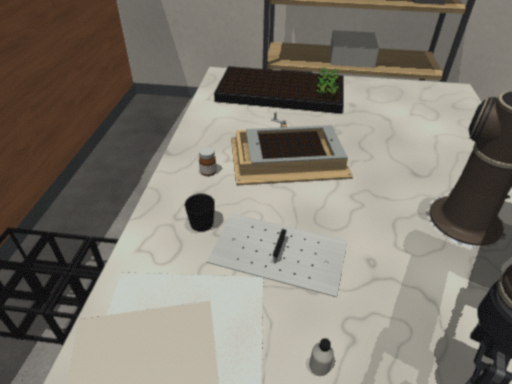

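The top view shows the template with its handle at about (229,224) and yaw near -13°. The jig spans (301,168)-(398,288) with yaw near +14°, and its catch is on the right at (387,214). In the side view the catch's arm is beside the frame at about (278,120). The dropper, pot and jar are clear of the path.

```bash
python3 -m handwheel '[[25,-38,8,0,0,-0.14],[25,-38,8,0,0,-0.14],[25,-38,8,0,0,-0.14],[25,-38,8,0,0,-0.14],[25,-38,8,0,0,-0.14],[25,-38,8,0,0,-0.14],[25,-38,8,0,0,-0.14],[25,-38,8,0,0,-0.14],[25,-38,8,0,0,-0.14],[25,-38,8,0,0,-0.14]]' 85
python3 -m handwheel '[[20,-10,0,0,0,-0.03],[0,0,0,0,0,0],[0,0,0,0,0,0]]'
python3 - <<'E'
from h import *
print(at("top",229,224,.043),manip.observe()["tcp_pos"],manip.observe()["joints"])
print("jig corners",[at("top",u,v,.02).round(3).tolist() for u,v in((301,182),(371,168),(398,271),(327,288))])
c=imaging.calibration("wrist");im=imaging.capture("wrist");cv2.imwrite("pics/w1.png",cv2.resize(im,None,fx=1.5,fy=1.5))
print(c)
print(imaging.recognise("template_handle","wrist"))
E
```

```text
time: 1.9
tcp_pos: [0.4796, 0.2, 0.312]
eef_rot: [2.442, 1.976, 0.001]
force: [0.0, -0.5, -0.8]
gripper_width: 0.085
gripper_force: 0.0
time: 2.2
tcp_pos: [0.4986, 0.1914, 0.311]
eef_rot: [-2.465, -1.945, 0.001]
force: [0.0, -0.3, -0.1]
gripper_width: 0.0848
gripper_force: 0.0
[0.52989799 0.19207727 0.043     ] [0.49859922 0.1914176  0.31103715] [2.84625549e-01 6.63086575e-02 1.75685128e+00 6.85151222e-04
 1.31944036e+00 5.19179725e-01]
jig corners [[0.691, -0.062, 0.02], [0.748, -0.316, 0.02], [0.382, -0.404, 0.02], [0.317, -0.156, 0.02]]
{'fx': 297.3186396354542, 'fy': 297.3186396354542, 'cx': 254.08011177396335, 'cy': 195.95428835481962, 'R': array([[ 0.97228832, -0.23378116, -0.00133825],
       [-0.22413336, -0.93376068,  0.27902551],
       [-0.06648052, -0.2709933 , -0.96028276]]), 't': array([-0.43903187,  0.23109205,  0.54069485])}
[{'rect': [163.2, 84.6, 384.4, 214.2], 'p': 0.64}]
```

View pics/w1.png

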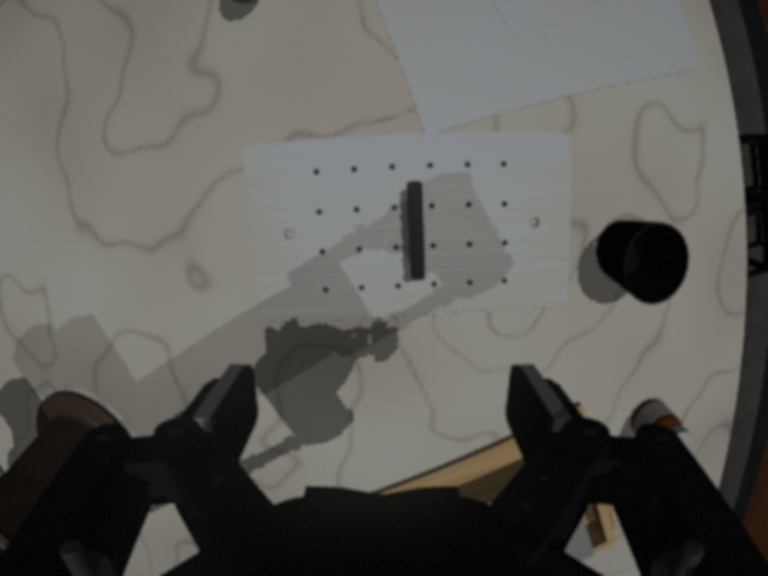

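The wrist view (1.5x) shows the plate's end holes at (290,234) and (535,222). The bar runs from (414,183) to (418,278).

Run:
```python
from h import *
c=imaging.calibration("wrist")
h=[at("wrist",u/1.5,v/1.5,.004,c)[:2] for u,v in((290,234),(535,222))]
b=[at("wrist",u/1.5,v/1.5,.043,c)[:2] for u,v in((414,183),(418,278))]
for p in(h,b):
    d=p[1]-p[0]; print((p[0]+p[1])/2,np.linalg.norm(d),np.arctan2(d[1],d[0]))
from scipy.spatial.transform import Rotation as Ro
R=Ro.from_rotvec(manip.observe()["eef_rot"]).as_matrix();print("tool y",R[:,1],np.arctan2(R[1,1],R[0,1]),R[:,2])
```

```text
[0.53240963 0.19519024] 0.25631736156422225 -0.17715942686385364
[0.53122532 0.19592644] 0.08994229820986938 -1.7484431872318522
tool y [ 0.97303977 -0.23063335 -0.00136855] -0.23272874874057323 [-1.37310170e-03  1.40774389e-04 -9.99999047e-01]
```

```bash
python3 -m handwheel '[[33.5,4,-20,0,0,0.055],[0,0,-45,0,0,0],[0,0,-45,0,0,0],[0,0,-45,0,0,0],[0,0,-45,0,0,0],[0,0,-35,0,0,0],[0,0,-30,0,0,0],[0,0,-28,0,0,0],[0,0,0,0,0,0]]'
python3 -m handwheel '[[0,0,0,0,0,0],[0,0,0,0,0,0],[0,0,0,0,0,0],[0,0,0,0,0,0],[0,0,0,0,0,0],[0,0,0,0,0,0],[0,0,0,0,0,0],[0,0,0,0,0,0]]' 5 70
```

```text
time: 3.2
tcp_pos: [0.5271, 0.1956, 0.0141]
eef_rot: [-2.405, -2.014, 0.014]
force: [-0.4, 0.4, 0.5]
gripper_width: 0.085
gripper_force: 0.0
time: 4.0
tcp_pos: [0.5331, 0.1959, 0.0197]
eef_rot: [2.411, 2.013, 0.002]
force: [-2.0, 0.7, 6.5]
gripper_width: 0.0127
gripper_force: 70.5
```

Grasp is sound (12.7 mm, 70 N). I'll release and look at the jig unobstructed first, since the held plate would hide it.

```bash
python3 -m handwheel '[[0,0,0,0,0,0],[0,0,0,0,0,0],[0,0,0,0,0,0],[0,0,0,0,0,0],[0,0,40,0,0,0],[0,0,45,0,0,0],[0,0,45,0,0,0],[0,0,45,0,0,0],[0,0,45,0,0,0],[0,-40,45,0,0,0.05]]' 85
python3 -m handwheel '[[0,-45,20,0,0,0.05],[0,-45,20,0,0,0.05],[0,-45,20,0,0,0.05],[0,-45,20,0,0,0.05],[0,-45,10,0,0,0.05],[0,-45,0,0,0,0.05],[0,-45,0,0,0,0.05],[0,-45,0,0,0,0.02],[0,-30,0,0,0,0],[0,0,0,0,0,0]]'
python3 - <<'E'
from h import *
print(manip.observe()["tcp_pos"])
im=imaging.capture("wrist");c=imaging.calibration("wrist");cv2.imwrite("pics/w2.png",cv2.resize(im,None,fx=1.5,fy=1.5,interpolation=cv2.INTER_CUBIC))
import pickle;pickle.dump(c,open("c2.pkl","wb"))
for t in("jig","catch_pin","catch_pivot"):print(imaging.recognise(t,"wrist"))
E
```

```text
time: 5.0
tcp_pos: [0.5329, 0.1648, 0.2787]
eef_rot: [2.355, 2.079, 0.007]
force: [1.0, -0.5, 0.6]
gripper_width: 0.0852
gripper_force: 0.0
time: 6.0
tcp_pos: [0.5316, -0.2315, 0.3649]
eef_rot: [-1.944, -2.468, 0.003]
force: [0.3, -0.0, 0.4]
gripper_width: 0.0853
gripper_force: 0.0
[ 0.53162886 -0.23151954  0.36486027]
[{'rect': [142.8, 75.2, 370.0, 257.5], 'p': 0.93}]
[{'rect': [249.7, 231.1, 282.2, 256.7], 'p': 0.52}]
[]
```

View pics/w2.png

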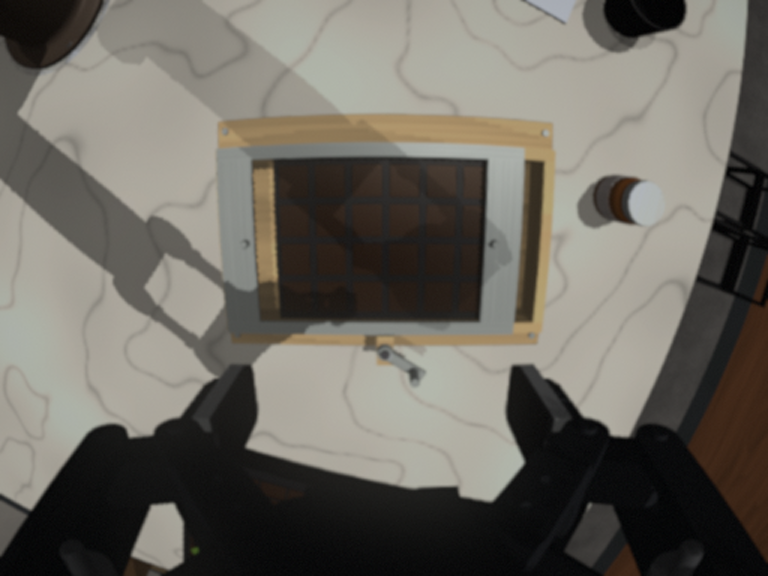

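The frame shows clearly, with studs near (246,244) and (493,243). The catch pivot is near (384,352) and the pin near (416,376), so the catch stands open at about -0.5 rad. Zooming for precision.

Run:
```python
import cv2,numpy as np
im=cv2.imread("pics/w2.png")
f=lambda x,y:cv2.resize(im[y-30:y+30,x-40:x+40],None,fx=5,fy=5,interpolation=cv2.INTER_CUBIC)
cv2.imwrite("pics/z.png",np.vstack([np.hstack([f(246,244),f(493,243)]),np.hstack([f(400,362),f(540,132)])]))
```

```text
(no output)
```

View pics/z.png

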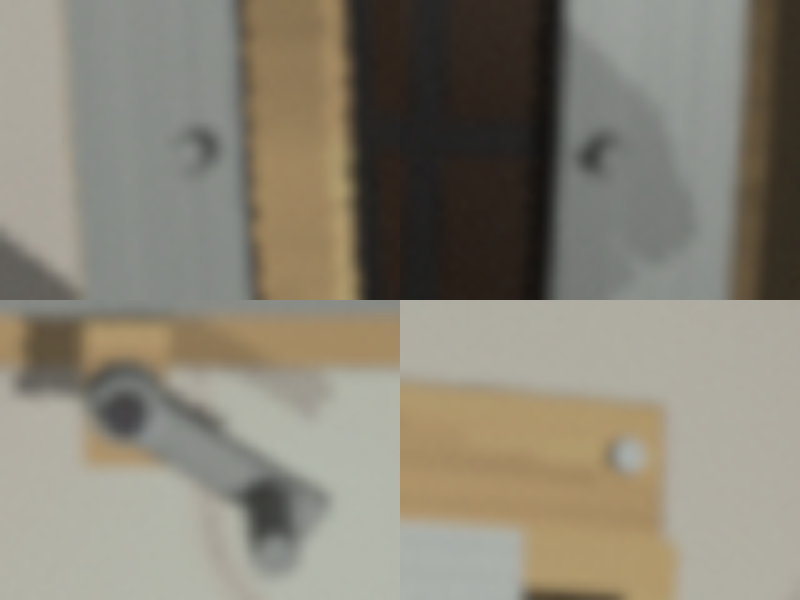

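Tops of the studs at (244,244.4) and (494.4,243.4). Pivot (384.4,354.4), pin top (414.4,382.4).

Run:
```python
from h import *
import pickle;c=pickle.load(open("c2.pkl","rb"))
P=lambda u,v,z:at("wrist",u/1.5,v/1.5,z,c)[:2]
a,b=P(244,244.4,.073),P(494.4,243.4,.073)
d=b-a;m=(a+b)/2;yaw=np.arctan2(d[1],d[0]);print("studs",a,b,np.linalg.norm(d),"mid",m,"yaw",yaw)
pv=P(384.4,354.4,.0745);p1=P(414.4,382.4,.1045);p0=P(414,370,.0745)
Rm=np.array([[np.cos(yaw),np.sin(yaw)],[-np.sin(yaw),np.cos(yaw)]])
print("pivot",pv,"rel mid",Rm@(pv-m))
for q in(p1,p0):
    e=Rm@(q-pv);print("pin",q,np.linalg.norm(e),np.arctan2(e[1],e[0]))
```

```text
studs [ 0.39542454 -0.26536461] [ 0.6422995  -0.20536942] 0.2540603613125692 mid [ 0.51886202 -0.23536702] yaw 0.23839716408100195
pivot [ 0.5625722  -0.34736746] rel mid [ 0.01602556 -0.11915477]
pin [ 0.59631842 -0.35785624] 0.03533868236035525 -0.5397449290644081
pin [ 0.59799134 -0.35795962] 0.03696904120612957 -0.5289839978967339
```

Stud spacing measured 254 mm and pivot at y = -119 mm, both consistent with the given sizes. The frame's middle is about 16 mm to -x. Returning to grasp.

```bash
python3 -m handwheel '[[0,48,0,0,0,-0.05],[0,48,0,0,0,-0.05],[0,48,0,0,0,-0.05],[0,48,0,0,0,-0.05],[0,48,-20,0,0,-0.05],[0,48,-20,0,0,-0.05],[0,48,-20,0,0,-0.05],[0,48,-20,0,0,-0.05],[1,43,-20,0,0,-0.02],[0,0,-40,0,0,0]]' 85
python3 -m handwheel '[[0,0,-45,0,0,0],[0,0,-45,0,0,0],[0,0,-20,0,0,0],[0,0,0,0,0,0]]'
```

```text
time: 7.2
tcp_pos: [0.5346, 0.1995, 0.2315]
eef_rot: [2.403, 2.022, 0.015]
force: [-0.1, -0.4, -0.6]
gripper_width: 0.0849
gripper_force: 0.0
time: 7.6
tcp_pos: [0.5288, 0.1925, 0.1147]
eef_rot: [-2.406, -2.014, 0.013]
force: [0.2, 1.4, 0.2]
gripper_width: 0.0848
gripper_force: 0.0
```

Run:
```python
from h import *
from scipy.spatial.transform import Rotation as Ro
s=manip.observe();R=Ro.from_rotvec(s["eef_rot"]).as_matrix();print(s["tcp_pos"],np.arctan2(R[1,1],R[0,1]),R[:,2])
im=imaging.capture("wrist");c=imaging.calibration("wrist");cv2.imwrite("pics/w3.png",im)
print(imaging.recognise("template_handle","wrist"))
```

```text
[0.52883593 0.19246139 0.11471946] -0.1766509239198493 [-0.00873495 -0.00217989 -0.99995947]
[{'rect': [78.0, 75.2, 443.0, 281.2], 'p': 0.64}]
```

```bash
python3 -m handwheel '[[3,3,-30,0,0,0],[0,0,-35,0,0,0],[0,0,-31,0,0,0],[0,0,0,0,0,0],[0,0,0,0,0,0],[0,0,0,0,0,0]]'
python3 - <<'E'
from h import *
from scipy.spatial.transform import Rotation as Ro
s=manip.observe();R=Ro.from_rotvec(s["eef_rot"]).as_matrix();print(s["tcp_pos"],np.arctan2(R[1,1],R[0,1]),R[:,2])
E
```

```text
time: 8.3
tcp_pos: [0.5391, 0.1959, 0.0258]
eef_rot: [2.409, 2.013, 0.008]
force: [-0.3, 0.9, 0.3]
gripper_width: 0.085
gripper_force: 0.0
[0.53909143 0.19593305 0.02580898] -0.17878595568862451 [ 0.00557062  0.00157787 -0.99998324]
```

```bash
python3 -m handwheel '[[-3,0,-7,0,0,0],[0,0,0,0,0,0],[0,0,0,0,0,0],[0,0,0,0,0,0]]'
python3 -m handwheel '[[0,0,0,0,0,0],[0,0,0,0,0,0],[0,0,0,0,0,0],[0,0,0,0,0,0],[0,0,0,0,0,0],[0,0,0,0,0,0],[0,0,0,0,0,0],[0,0,0,0,0,0]]' 5 100
python3 - <<'E'
from h import *
from scipy.spatial.transform import Rotation as Ro
s=manip.observe();R=Ro.from_rotvec(s["eef_rot"]).as_matrix();print(s["tcp_pos"],np.arctan2(R[1,1],R[0,1]),R[:,2])
E
```

```text
time: 8.7
tcp_pos: [0.5335, 0.1951, 0.0161]
eef_rot: [2.411, 2.014, 0.001]
force: [-0.2, 0.4, 1.4]
gripper_width: 0.085
gripper_force: 0.0
time: 9.5
tcp_pos: [0.5333, 0.195, 0.0159]
eef_rot: [-2.411, -2.014, 0.0]
force: [-1.4, -0.1, 3.5]
gripper_width: 0.0122
gripper_force: 98.2
[0.53326668 0.19504415 0.01592588] -0.17908550807790607 [-2.23802079e-04  2.25135571e-05 -9.99999975e-01]
```

```bash
python3 -m handwheel '[[0,0,10,0,0,0],[0,0,25,0,0,0],[0,0,35,0,0,0],[0,0,35,0,0,0],[0,0,35,0,0,0],[0,0,30,0,0,0],[0,0,14,0,0,0],[0,-15,0,0,0,0],[0,-30,0,0,0,0.04],[0,-35,0,0,0,0.05]]'
python3 -m handwheel '[[0,-40,0,0,0,0.05],[0,-40,0,0,0,0.05],[0,-40,0,0,0,0.05],[0,-40,0,0,0,0.05],[0,-40,0,0,0,0.05],[0,-40,0,0,0,0.05],[0,-40,0,0,0,0.027],[0,-35,0,0,0,0],[-1,-23,0,0,0,0],[-2,-10,0,0,0,0]]'
python3 -m handwheel '[[0,0,0,0,0,0],[0,0,0,0,0,0],[0,0,0,0,0,0],[0,0,0,0,0,0]]'
python3 - <<'E'
from h import *
from scipy.spatial.transform import Rotation as Ro
s=manip.observe();R=Ro.from_rotvec(s["eef_rot"]).as_matrix();print(s["tcp_pos"],np.arctan2(R[1,1],R[0,1]),R[:,2],s["force"],s["gripper_force"])
E
```

```text
time: 10.5
tcp_pos: [0.5311, 0.1137, 0.197]
eef_rot: [-2.312, -2.124, 0.007]
force: [1.5, -0.1, -5.8]
gripper_width: 0.0126
gripper_force: 98.1
time: 11.5
tcp_pos: [0.5278, -0.2354, 0.1967]
eef_rot: [-1.943, -2.463, 0.003]
force: [0.6, 1.1, -5.1]
gripper_width: 0.0126
gripper_force: 98.1
time: 11.9
tcp_pos: [0.5303, -0.2317, 0.1996]
eef_rot: [-1.94, -2.471, -0.0]
force: [0.6, -0.6, -5.2]
gripper_width: 0.0125
gripper_force: 98.1
[ 0.53034019 -0.23166367  0.19957725] 0.2397058979523011 [-3.49586221e-04  4.75609265e-04 -9.99999826e-01] [ 0.63825863 -0.64314734 -5.16171427] 98.08540105819702
```

```bash
python3 -m handwheel '[[0,-1,-10,0,0,0],[0,0,-25,0,0,0],[0,0,-30,0,0,0],[0,0,-22,0,0,0],[0,0,-12,0,0,0],[0,0,-6,0,0,0],[0,0,0,0,0,0],[0,0,0,0,0,0],[0,0,0,0,0,0]]'
python3 -m handwheel '[[0,0,-1,0,0,0],[0,0,0,0,0,0],[0,0,-1,0,0,0],[0,0,0,0,0,0]]'
```

```text
time: 12.8
tcp_pos: [0.5316, -0.2347, 0.0963]
eef_rot: [1.94, 2.467, 0.001]
force: [0.3, 0.1, -5.1]
gripper_width: 0.0123
gripper_force: 98.1
time: 13.2
tcp_pos: [0.5302, -0.2339, 0.0927]
eef_rot: [-1.942, -2.469, 0.0]
force: [0.7, 0.2, -5.8]
gripper_width: 0.0122
gripper_force: 98.1
```

```bash
python3 -m handwheel '[[0,0,-1,0,0,0],[0,0,0,0,0,0],[0,0,-1,0,0,0],[0,0,0,0,0,0]]'
python3 -m handwheel '[[0,0,-1,0,0,0],[0,0,0,0,0,0],[0,0,0,0,0,0]]'
python3 -m handwheel '[[0,0,-1,0,0,0],[0,0,0,0,0,0],[0,0,0,0,0,0]]'
```

```text
time: 13.6
tcp_pos: [0.5302, -0.2339, 0.0905]
eef_rot: [-1.942, -2.469, 0.0]
force: [-0.5, -0.4, -4.2]
gripper_width: 0.0122
gripper_force: 98.1
time: 13.9
tcp_pos: [0.5303, -0.234, 0.0897]
eef_rot: [-1.942, -2.469, 0.0]
force: [0.5, -1.0, -5.3]
gripper_width: 0.0116
gripper_force: 98.1
time: 14.2
tcp_pos: [0.5305, -0.2341, 0.089]
eef_rot: [1.942, 2.469, 0.0]
force: [0.1, -0.3, -3.9]
gripper_width: 0.0125
gripper_force: 98.3
```

```bash
python3 -m handwheel '[[0,1,-0.7,0,0,0],[0,0,0,0,0,0],[0,0,0,0,0,0]]'
python3 -m handwheel '[[0,0,-0.7,0,0,0],[0,0,0,0,0,0],[0,0,0,0,0,0]]'
```

```text
time: 14.5
tcp_pos: [0.5305, -0.2339, 0.0889]
eef_rot: [1.941, 2.469, -0.001]
force: [-2.5, -3.2, 2.3]
gripper_width: 0.0122
gripper_force: 99.1
time: 14.8
tcp_pos: [0.5306, -0.2339, 0.0888]
eef_rot: [1.941, 2.469, -0.001]
force: [-4.6, -2.8, 5.6]
gripper_width: 0.0127
gripper_force: 99.8
```

Resting on the studs at z = 0.0888 m (expected 0.0889 m) with about 10 N. Now sliding -x along the jig.

```bash
python3 -m handwheel '[[0,0,0.5,0,0,0],[-1.94,-0.47,0,0,0,0],[-1.94,-0.47,0,0,0,0],[-1.94,-0.47,0,0,0,0],[0,0,0,0,0,0]]'
python3 -m handwheel '[[-0.97,-0.24,0,0,0,0],[-0.97,-0.24,0,0,0,0],[0,0,0,0,0,0]]'
python3 -m handwheel '[[-0.97,-0.24,0,0,0,0],[-0.97,-0.24,0,0,0,0],[0,0,0,0,0,0]]'
```

```text
time: 15.3
tcp_pos: [0.5267, -0.2344, 0.0889]
eef_rot: [1.94, 2.466, 0.004]
force: [4.8, 1.3, 4.0]
gripper_width: 0.0121
gripper_force: 99.2
time: 15.6
tcp_pos: [0.5247, -0.2348, 0.0888]
eef_rot: [1.94, 2.466, 0.004]
force: [4.5, 0.5, 3.5]
gripper_width: 0.0123
gripper_force: 99.3
time: 15.9
tcp_pos: [0.5227, -0.2353, 0.0888]
eef_rot: [1.94, 2.466, 0.004]
force: [5.8, 1.7, 3.2]
gripper_width: 0.0123
gripper_force: 99.3
```

```bash
python3 -m handwheel '[[-0.97,-0.24,0,0,0,0],[-0.5,0,0,0,0,0],[0,0,0,0,0,0]]'
python3 -m handwheel '[[-0.97,-0.24,0,0,0,0],[0,0,0,0,0,0],[0,0,0,0,0,0]]'
python3 -m handwheel '[[-0.97,-0.24,0,0,0,0],[0,0,0,0,0,0],[0,0,0,0,0,0]]'
```

```text
time: 16.2
tcp_pos: [0.5212, -0.2355, 0.0887]
eef_rot: [1.94, 2.466, 0.004]
force: [5.1, 0.6, 3.2]
gripper_width: 0.0125
gripper_force: 99.2
time: 16.5
tcp_pos: [0.5198, -0.2358, 0.0886]
eef_rot: [1.941, 2.467, 0.003]
force: [5.6, 0.7, 3.0]
gripper_width: 0.0128
gripper_force: 99.3
time: 16.8
tcp_pos: [0.5186, -0.236, 0.0885]
eef_rot: [1.941, 2.467, 0.003]
force: [4.2, 1.9, 4.2]
gripper_width: 0.0126
gripper_force: 99.4
```

```bash
python3 -m handwheel '[[-0.97,-0.24,0,0,0,0],[0,0,0,0,0,0],[0,0,0,0,0,0]]'
python3 -m handwheel '[[-0.97,-0.24,0,0,0,0],[0,0,0,0,0,0],[0,0,0,0,0,0]]'
python3 -m handwheel '[[-0.97,-0.24,0,0,0,0],[0,0,0,0,0,0],[0,0,0,0,0,0]]'
```

```text
time: 17.1
tcp_pos: [0.5177, -0.2363, 0.0886]
eef_rot: [1.941, 2.467, 0.003]
force: [5.1, 1.3, 3.3]
gripper_width: 0.0122
gripper_force: 99.4
time: 17.4
tcp_pos: [0.5168, -0.2365, 0.0887]
eef_rot: [1.941, 2.467, 0.003]
force: [4.4, 1.2, 3.7]
gripper_width: 0.0124
gripper_force: 99.4
time: 17.7
tcp_pos: [0.5159, -0.2367, 0.0887]
eef_rot: [1.941, 2.467, 0.003]
force: [4.7, 1.8, 4.0]
gripper_width: 0.0124
gripper_force: 99.4
```

A small dip (0.1–0.3 mm) at x ≈ 0.5186 but no drop, so there's a lateral offset. A close look at the holes.

```bash
python3 -m handwheel '[[2.8,0.7,0,0,0,0],[0,0,0,0,0,0],[0,0,0,0,0,0]]'
python3 - <<'E'
from h import *
s=manip.observe();p=s["tcp_pos"];print(p)
c=imaging.calibration("wrist");im=imaging.capture("wrist");cv2.imwrite("pics/w4.png",im)
R=np.array(c["R"]);t=np.array(c["t"])
def proj(X):
    x=R@X+t;r=np.hypot(x[0],x[1]);th=np.arctan2(r,x[2]);return c["cx"]+c["fx"]*th*x[0]/r,c["cy"]+c["fy"]*th*x[1]/r
out=[]
for sg in(-1,1):
    X=np.array([p[0]+sg*.128*.972,p[1]+sg*.128*.236,.077]);u,v=proj(X);print(sg,u,v)
    u0,v0=int(u),int(v);cr=im[max(v0-20,0):v0+20,max(u0-20,0):u0+20]
    out.append(cv2.resize(cr,(390,390),interpolation=cv2.INTER_CUBIC))
cv2.imwrite("pics/z4.png",np.hstack(out))
E
```

```text
time: 18.0
tcp_pos: [0.516, -0.2367, 0.0886]
eef_rot: [-1.94, -2.469, 0.004]
force: [-1.7, -0.8, 8.4]
gripper_width: 0.0124
gripper_force: 100.1
[ 0.51603802 -0.2366711   0.08861036]
-1 62.895078088063116 232.68309526465657
1 447.95151625455776 232.73025573383188
```

View pics/z4.png

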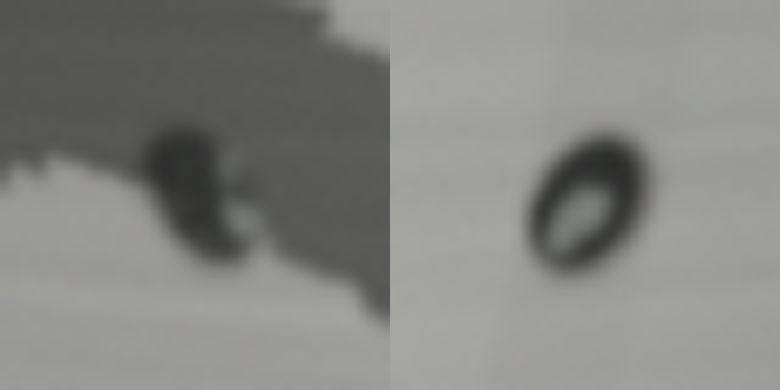

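Run:
```python
from h import *
c=imaging.calibration("wrist")
e=np.array([np.cos(.238),np.sin(.238)]);n=np.array([-e[1],e[0]])
# centres (pix): crop origins 42,212 and 427,212
for nm,o,h,s in(("L",(42,212),(195,195),(243,207)),("R",(427,212),(198,201),(195,215))):
    q=lambda a,z:at("wrist",o[0]+a[0]*40/390,o[1]+a[1]*40/390,z,c)[:2]
    H=q(h,.077);S=q(s,.073);print(nm,H,S,"stud rel hole along",(S-H)@e*1e3,"perp",(S-H)@n*1e3)
```

```text
L [ 0.3908615 -0.2665824] [ 0.39239025 -0.26877433] stud rel hole along 0.9688829720875759 perp -2.490555161029236
R [ 0.63984956 -0.20650721] [ 0.64374976 -0.20852572] stud rel hole along 3.3143752482405406 perp -2.8811187378580847
```

The left hole shows its stud at its right side, (243,207) in the crop. The right hole shows its stud near (585,215). So the studs are about 2.5 mm towards the jig's -y relative to the holes, and about 2–3 mm to +x. I'll unload, read the pose, and correct.

```bash
python3 -m handwheel '[[0,0,2,0,0,0],[0,0,1.5,0,0,0],[0,0,0,0,0,0],[0,0,0,0,0,0]]'
python3 - <<'E'
from h import *
from scipy.spatial.transform import Rotation as Ro
s=manip.observe();R=Ro.from_rotvec(s["eef_rot"]).as_matrix();print(s["tcp_pos"],np.arctan2(R[1,1],R[0,1]),R[:,2],s["force"])
E
```

```text
time: 18.45
tcp_pos: [0.5152, -0.2351, 0.0896]
eef_rot: [-1.939, -2.466, 0.001]
force: [0.7, -0.0, -5.2]
gripper_width: 0.0123
gripper_force: 98.1
[ 0.51523367 -0.235088    0.08961222] 0.23812450758942738 [-0.00403731  0.00212021 -0.9999896 ] [ 0.67996766 -0.01011066 -5.22619336]
```

```bash
python3 -m handwheel '[[3,-1,0.5,0,0,0],[3,-1,0,0,0,0],[2,-0.4,0,0,0,0],[0,0,0,0,0,0],[0,0,0,0,0,0],[0,0,0,0,0,0]]'
python3 - <<'E'
from h import *
from scipy.spatial.transform import Rotation as Ro
s=manip.observe();R=Ro.from_rotvec(s["eef_rot"]).as_matrix();print(s["tcp_pos"],np.arctan2(R[1,1],R[0,1]),R[:,2],s["force"])
E
```

```text
time: 19.05
tcp_pos: [0.525, -0.2384, 0.0917]
eef_rot: [-1.942, -2.469, 0.0]
force: [-0.0, -0.1, -5.7]
gripper_width: 0.0124
gripper_force: 98.1
[ 0.52497558 -0.23841318  0.09174672] 0.23800745389046407 [-3.25603006e-04  1.76897142e-04 -9.99999931e-01] [-0.01704178 -0.08103911 -5.65215497]
```

```bash
python3 -m handwheel '[[0,1.2,-1,0,0,0],[0,0,-1,0,0,0],[0,0,-1,0,0,0],[0,0,-0.5,0,0,0],[0,0,0,0,0,0],[0,0,0,0,0,0]]'
python3 -m handwheel '[[-0.97,-0.24,0,0,0,0],[-0.97,-0.24,0,0,0,0],[0,0,0,0,0,0]]'
python3 -m handwheel '[[-0.97,-0.24,0,0,0,0],[-0.97,-0.24,0,0,0,0],[0,0,0,0,0,0]]'
python3 -m handwheel '[[-0.97,-0.24,0,0,0,0],[0,0,0,0,0,0],[0,0,0,0,0,0]]'
python3 -m handwheel '[[-0.97,-0.24,0,0,0,0],[0,0,0,0,0,0],[0,0,0,0,0,0]]'
```

```text
time: 19.65
tcp_pos: [0.525, -0.2373, 0.0888]
eef_rot: [-1.942, -2.469, 0.0]
force: [-2.4, 1.4, 2.1]
gripper_width: 0.0126
gripper_force: 99.0
time: 19.95
tcp_pos: [0.5245, -0.2381, 0.0889]
eef_rot: [1.941, 2.467, 0.002]
force: [2.4, 1.8, -0.9]
gripper_width: 0.012
gripper_force: 98.8
time: 20.25
tcp_pos: [0.5217, -0.2388, 0.0887]
eef_rot: [1.941, 2.468, -0.0]
force: [1.1, 0.7, -0.3]
gripper_width: 0.0123
gripper_force: 98.7
time: 20.55
tcp_pos: [0.5186, -0.2382, 0.087]
eef_rot: [-1.94, -2.467, 0.002]
force: [0.2, -0.4, -5.6]
gripper_width: 0.0125
gripper_force: 98.0
time: 20.85
tcp_pos: [0.5188, -0.2385, 0.088]
eef_rot: [-1.941, -2.469, 0.0]
force: [-0.1, -0.2, -4.5]
gripper_width: 0.0121
gripper_force: 97.9
```

It dropped: the load on the studs vanished at x ≈ 0.5187. Lowering gently.

```bash
python3 -m handwheel '[[0,0,-1,0,0,0],[0,0,0,0,0,0],[0,0,-1,0,0,0],[0,0,0,0,0,0]]'
python3 -m handwheel '[[0,0,-1,0,0,0],[0,0,0,0,0,0]]'
python3 -m handwheel '[[0,0,-1,0,0,0],[0,0,0,0,0,0]]'
```

```text
time: 21.25
tcp_pos: [0.5191, -0.2386, 0.0861]
eef_rot: [-1.942, -2.469, 0.0]
force: [-0.6, -0.2, -5.5]
gripper_width: 0.0125
gripper_force: 98.0
time: 21.45
tcp_pos: [0.5192, -0.2387, 0.0852]
eef_rot: [-1.942, -2.469, 0.0]
force: [-0.3, -0.4, -6.5]
gripper_width: 0.0121
gripper_force: 98.0
time: 21.65
tcp_pos: [0.5192, -0.2387, 0.0842]
eef_rot: [-1.942, -2.469, 0.0]
force: [0.0, 0.5, -5.7]
gripper_width: 0.0121
gripper_force: 97.9
```

Free descent; continue to home (z ≈ 0.080).

```bash
python3 -m handwheel '[[0,0,-1,0,0,0],[0,0,-1,0,0,0],[0,0,0,0,0,0]]'
python3 -m handwheel '[[0,0,-1,0,0,0],[0,0,-0.7,0,0,0],[0,0,0,0,0,0]]'
python3 -m handwheel '[[0,0,-0.7,0,0,0],[0,0,0,0,0,0]]'
```

```text
time: 21.95
tcp_pos: [0.5191, -0.2386, 0.0821]
eef_rot: [-1.942, -2.469, 0.0]
force: [-0.3, -0.6, -4.8]
gripper_width: 0.0123
gripper_force: 97.9
time: 22.25
tcp_pos: [0.5192, -0.2387, 0.0805]
eef_rot: [-1.942, -2.469, 0.0]
force: [-0.0, -0.2, -4.6]
gripper_width: 0.0123
gripper_force: 98.0
time: 22.45
tcp_pos: [0.5194, -0.2388, 0.08]
eef_rot: [1.942, 2.469, 0.0]
force: [-0.6, 0.3, -4.9]
gripper_width: 0.0124
gripper_force: 98.3
```

```bash
python3 -m handwheel '[[0,0,-0.7,0,0,0],[0,0,0,0,0,0],[0,0,0,0,0,0]]'
```

```text
time: 22.75
tcp_pos: [0.5194, -0.2388, 0.0799]
eef_rot: [1.942, 2.47, -0.0]
force: [-2.1, 1.2, 2.2]
gripper_width: 0.0117
gripper_force: 99.2
```

Seated: z = 0.0799 m and the load is taken. Release, rise, then go over the catch pin, turning the tool by -2.1 rad so its closing line is tangential.

```bash
python3 -m handwheel '[[0,0,0.8,0,0,0],[0,0,0,0,0,0],[0,0,0,0,0,0],[0,0,0,0,0,0],[0,0,0,0,0,0]]' 50
python3 -m handwheel '[[0,0,10,0,0,0],[0,0,30,0,0,0],[0,0,40,0,0,0],[0,0,40,0,0,0],[10,-15,0,0,0,-0.14],[10,-15,0,0,0,-0.14],[10,-15,0,0,0,-0.14],[10,-15,0,0,0,-0.14],[10,-15,0,0,0,-0.14],[10,-15,0,0,0,-0.14]]'
python3 -m handwheel '[[10,-15,0,0,0,-0.14],[8,-15,0,0,0,-0.14],[0,-2,0,0,0,-0.14],[0,0,0,0,0,-0.14],[0,0,0,0,0,-0.14],[0,0,0,0,0,-0.14],[0,0,0,0,0,-0.14],[0,0,0,0,0,-0.14],[0,0,0,0,0,-0.14],[0,0,0,0,0,0]]'
python3 - <<'E'
from h import *
from scipy.spatial.transform import Rotation as Ro
s=manip.observe();R=Ro.from_rotvec(s["eef_rot"]).as_matrix();print(s["tcp_pos"],np.arctan2(R[1,1],R[0,1]),R[:,2],s["force"])
im=imaging.capture("wrist");c=imaging.calibration("wrist");cv2.imwrite("pics/w5.png",im)
E
```

```text
time: 23.25
tcp_pos: [0.5195, -0.2389, 0.0801]
eef_rot: [1.942, 2.469, 0.0]
force: [-0.0, -0.5, -0.3]
gripper_width: 0.0502
gripper_force: 0.0
time: 24.25
tcp_pos: [0.5798, -0.3294, 0.2008]
eef_rot: [2.784, 1.455, 0.001]
force: [0.6, 0.2, -0.2]
gripper_width: 0.0501
gripper_force: 0.0
time: 25.25
tcp_pos: [0.5974, -0.3608, 0.2007]
eef_rot: [3.108, -0.455, 0.001]
force: [0.6, 0.2, 0.7]
gripper_width: 0.0497
gripper_force: 0.0
[ 0.59737623 -0.36080001  0.20070529] -1.8617749335493352 [ 4.80416099e-04 -3.25569488e-04 -9.99999832e-01] [0.6442211  0.24369704 0.73361907]
```

View pics/w5.png

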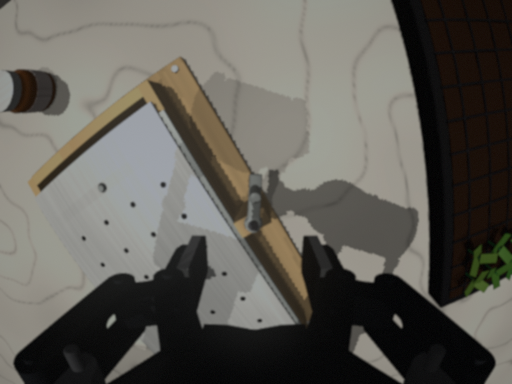

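The template lies on the frame. The catch arm points from the pivot at about (253,222) up to the pin at about (256,180), between the fingers' lines. Checking against the estimate.

Run:
```python
from h import *
c=imaging.calibration("wrist")
print(at("wrist",256,179,.1045,c),at("wrist",253,222,.0745,c),at("wrist",256,190,.0745,c))
im=cv2.imread("pics/w5.png");cv2.imwrite("pics/z5.png",cv2.resize(im[160:240,205:305],None,fx=6,fy=6,interpolation=cv2.INTER_CUBIC))
```

```text
[ 0.61157522 -0.36744482  0.1045    ] [ 0.56481674 -0.35077355  0.0745    ] [ 0.59478423 -0.36267783  0.0745    ]
```

View pics/z5.png

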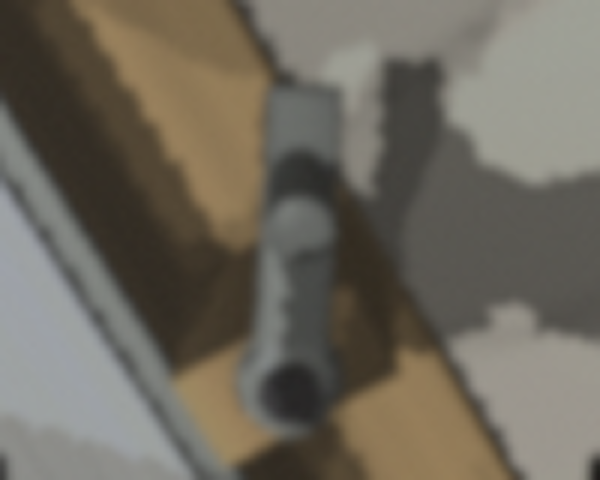

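Run:
```python
from h import *
c=imaging.calibration("wrist")
print(at("wrist",255,197.5,.1045,c),at("wrist",253.7,225,.0745,c))
```

```text
[ 0.59655413 -0.36211986  0.1045    ] [ 0.5616163  -0.35052673  0.0745    ]
```

Pin and pivot agree with the estimate within 2 mm. Lower the open fingers around the pin, then narrow to a loose cage.

```bash
python3 -m handwheel '[[0,0,-25,0,0,0],[0,0,-35,0,0,0],[0,0,-30,0,0,0],[0,0,-18,0,0,0],[0,0,-10,0,0,0],[0,0,0,0,0,0],[0,0,0,0,0,0]]'
python3 -m handwheel '[[0,0,0,0,0,0],[0,0,0,0,0,0],[0,0,0,0,0,0],[0,0,0,0,0,0],[0,0,0,0,0,0]]' 20 20
```

```text
time: 26.0
tcp_pos: [0.5983, -0.3614, 0.0834]
eef_rot: [3.107, -0.455, 0.003]
force: [-0.1, -1.1, 0.6]
gripper_width: 0.0498
gripper_force: 0.0
time: 26.5
tcp_pos: [0.5974, -0.3608, 0.0823]
eef_rot: [3.108, -0.456, 0.001]
force: [-0.5, -0.2, -0.1]
gripper_width: 0.02
gripper_force: 0.0
```

Run:
```python
import numpy as np
P=np.array([562.5,-350.2]);r=36
th=-0.535+.238+np.linspace(0,2.2,17)
q=P+r*np.c_[np.cos(th),np.sin(th)];print(np.round(np.diff(q,axis=0),1).tolist(),q[0],q[-1],np.diff(th)[0])
```

```text
[[1.1, 4.8], [0.4, 4.9], [-0.2, 4.9], [-0.9, 4.9], [-1.6, 4.7], [-2.2, 4.4], [-2.8, 4.1], [-3.3, 3.7], [-3.8, 3.2], [-4.2, 2.6], [-4.5, 2.0], [-4.7, 1.4], [-4.9, 0.7], [-4.9, 0.1], [-4.9, -0.6], [-4.8, -1.3]] [ 596.92387498 -360.73550338] [ 550.75942771 -316.16826536] 0.1375
```

```bash
python3 -m handwheel '[[1.1,4.8,0,0,0,0.137],[0.4,4.9,0,0,0,0.137],[-0.2,4.9,0,0,0,0.137],[-0.9,4.9,0,0,0,0.137],[-1.6,4.7,0,0,0,0.137],[-2.2,4.4,0,0,0,0.137],[-2.8,4.1,0,0,0,0.137],[-3.3,3.7,0,0,0,0.137],[0,0,0,0,0,0]]'
python3 -m handwheel '[[-3.8,3.2,0,0,0,0.137],[-4.2,2.6,0,0,0,0.137],[-4.5,2,0,0,0,0.137],[-4.7,1.4,0,0,0,0.137],[-4.9,0.7,0,0,0,0.137],[0,0,0,0,0,0],[0,0,0,0,0,0]]'
python3 -m handwheel '[[-4.9,0.1,0,0,0,0.137],[-4.9,-0.6,0,0,0,0.137],[-2.4,-0.6,0,0,0,0.07],[0,0,0,0,0,0],[0,0,0,0,0,0]]'
python3 - <<'E'
from h import *
im=imaging.capture("wrist");cv2.imwrite("pics/w6.png",im)
E
```

```text
time: 27.4
tcp_pos: [0.5885, -0.3242, 0.0823]
eef_rot: [2.89, 1.23, 0.002]
force: [2.7, -0.3, -0.1]
gripper_width: 0.02
gripper_force: 0.6
time: 28.1
tcp_pos: [0.5659, -0.3144, 0.0822]
eef_rot: [2.314, 2.125, 0.0]
force: [1.0, 0.5, 0.9]
gripper_width: 0.0202
gripper_force: 0.5
time: 28.6
tcp_pos: [0.5535, -0.3157, 0.0821]
eef_rot: [-1.915, -2.49, 0.0]
force: [-0.2, 0.5, -0.1]
gripper_width: 0.0199
gripper_force: 0.5
```

View pics/w6.png

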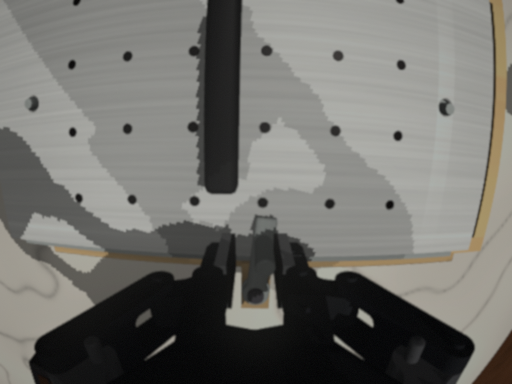

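The catch arm, from (257,295) to its tip at (263,218), is nearly square across the template's edge, and the studs show in both holes. A last small nudge, back off to centre, open and rise.

```bash
python3 -m handwheel '[[-2,-0.5,0,0,0,0],[0,0,0,0,0,0],[4,1,0,0,0,0],[0,0,0,0,0,0]]'
python3 -m handwheel '[[0,0,0,0,0,0],[0,0,0,0,0,0],[0,0,20,0,0,0],[0,0,35,0,0,0],[0,0,45,0,0,0],[0,-20,45,0,0,0],[0,-30,30,0,0,0],[0,0,0,0,0,0],[0,0,0,0,0,0]]' 30
python3 - <<'E'
from h import *
im=imaging.capture("wrist");cv2.imwrite("pics/w7.png",cv2.resize(im,None,fx=1.5,fy=1.5,interpolation=cv2.INTER_CUBIC))
E
```

```text
time: 29.05
tcp_pos: [0.5556, -0.3153, 0.0819]
eef_rot: [-1.911, -2.494, 0.001]
force: [-0.5, -0.4, 0.2]
gripper_width: 0.02
gripper_force: 0.0
time: 29.95
tcp_pos: [0.5554, -0.3657, 0.2578]
eef_rot: [1.912, 2.491, 0.0]
force: [0.4, -0.0, -0.4]
gripper_width: 0.0298
gripper_force: 0.0
```

View pics/w7.png

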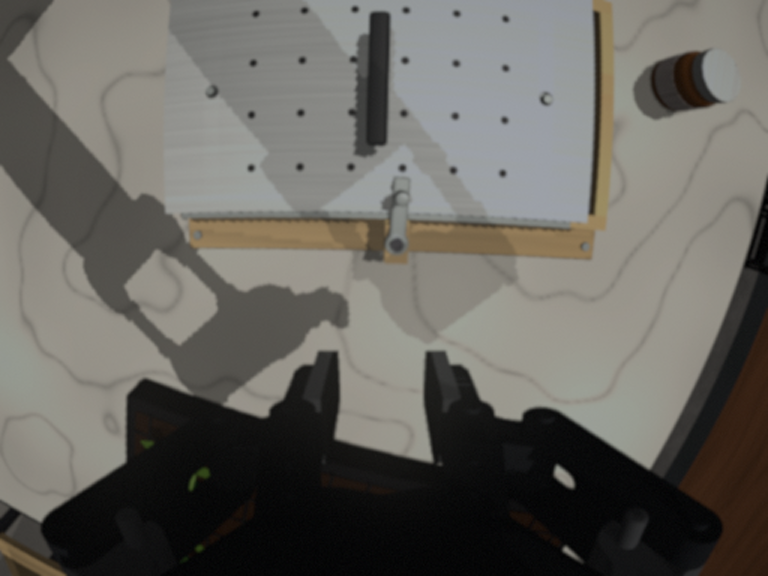

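The template is flush with both studs through its holes at (212,91) and (546,99). The arm runs from (397,245) to (402,180). Checking the angle, then handing in.

Run:
```python
from h import *
c=imaging.calibration("wrist")
P=lambda u,v,z:at("wrist",u/1.5,v/1.5,z,c)[:2]
d=P(402,180,.0745)-P(397,245,.0745);e=P(546,99,.073)-P(212,91,.073)
a=np.arctan2(d[1],d[0])-np.arctan2(e[1],e[0]);print(a,np.linalg.norm(d))
if a>1.4: print(manip.sign_off())
```

```text
1.528205661197562 0.04801162144981597
the job is handed in; nothing more can be done
None
```

The job is handed in: by the last camera check, the template lies flush on the frame with both studs through its holes, and the catch is across its edge at about 1.53 rad. The jar, pot and dropper were never touched, and it took about 30 s on the robot's clock.

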